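# Run the wing nut onto a scaffold levelling jack

### The job

One of the two levelling jacks screwed to the bench has lost its wing nut, which lies on the bench. Set the nut over the end of the bare spindle, turn it backward (anticlockwise from above) until it drops over the start of the thread, then turn it clockwise to run it down at least two full turns and let go. Leave the other things on the bench where they are.

Things in the scene. Friction and masses are not known exactly. Their poses are not given: they have to be found in the camera images.
- jack: The bare scaffold jack, fixed to the bench: steel plate 150 x 150 x 6 mm with four screw heads (14 mm high) at its corners and an upright threaded spindle in its middle, 38 mm over the thread, 30 mm core, 232 mm high. Right-hand thread, 8 mm pitch. Origin: centre of the plate's underside, on the spindle's axis; z up; x points to the side where the thread starts, at any yaw.
- spindle_end (a point): Top of the bare spindle, on its axis, 232 mm above the bench: a plain tapered nose without thread, 30 mm in diameter at its foot (222 mm above the bench), 26 mm a little higher and 21 mm at the top.
- thread_start (a point): The start of the thread: the rib's upper end, a blunt step on the spindle's side, 19 mm from its axis in the jack's x direction, 222 mm above the bench. Seen from above the thread falls away clockwise from it.
- nut: Cast steel wing nut, 0.45 to 0.7 kg, lying flat on the bench: hub 58 mm in diameter, 44 mm high; bore 41 mm, chamfered to 51 mm at the underside, threaded in its upper end (1.4 mm play all round); two opposite ears 14 mm thick (21 mm at the round ends) reach 86 mm from the axis, 14 to 36 mm above the underside. Origin: centre of the underside; z up; x along one ear.
- nut_ear (a point): A point in the round end of the nut's +x ear, 76 mm from the axis, 25 mm above the underside. Pushing an end so turns the nut with 1 to 5 N. Set on the spindle with this ear up to 150 degrees clockwise of the jack's x axis the nut perches cocked by up to 6 degrees, underside 187 to 190 mm above the bench, and may jam if turned clockwise; farther from it, it sits lower (to 183.5 mm) and squarer.
- nut_thread (a point): The lower end of the nut's own thread, inside the bore under the +x ear, 31 mm above the underside, 16 mm from the axis. Turned anticlockwise, the nut drops some 6 mm when this passes the jack's x axis by about 10 degrees, and then sits square, its underside 183.5 mm above the bench. From there each clockwise turn lowers it 8 mm; it stays where it is left.
- jack_done: The other levelling jack, of the same size, which already has its wing nut, 105 to 149 mm above the bench with ears 86 mm long; fixed to the bench; leave it alone. Origin and axes as for the bare jack.
- hammer: Hammer, 280 mm, wooden handle, lying on the bench, bystander.
- spanner: Combination spanner, 200 mm, lying on the bench, bystander.
- coupler: Right-angle scaffold coupler, about 90 x 90 x 120 mm, steel, bystander; origin at the centre of its underside.
- tape: Tape measure, 75 x 70 x 38 mm, bystander.
- level: Short spirit level, 250 x 22 x 45 mm, standing on edge, bystander.
- drill: Cordless drill standing on its battery, 200 mm high, bystander.
- spray: Spray can, 66 mm in diameter, 190 mm high, standing, bystander.
- screws: Jar, 76 mm in diameter, 95 mm high, standing, bystander.

How it is judged (in metres and radians):
On the way, in this order (a step that is already met when the one before it is completed fails the run):
1. The nut sits over the spindle's end (axes within 5 mm) just before the thread start: underside 186 to 193 mm above the jack's foot, +x ear 0 to 115 degrees clockwise of the jack's x axis (horizontal distance between nut and jack below 0.005 m and z of nut in the frame of jack between 0.186 and 0.193 m and x of nut_ear in the frame of jack above -0.032 m and y of nut_ear in the frame of jack below 0 m), for 0.1 s.
2. Turned anticlockwise, it has dropped over the thread start: underside under 185 mm above the jack's foot, square within 3 degrees (horizontal distance between nut and jack below 0.004 m and z of nut in the frame of jack below 0.185 m and angle between nut's own z axis and vertical below 0.052 rad), for 0.1 s.
At the end, for the whole second after the job is handed in: The nut is on the bare jack's spindle, axes within 4 mm and square within 3 degrees, run down two turns (underside at least 13 mm lower than just after the drop, that is below 170.5 mm above the jack's foot), and at rest (horizontal distance between nut and jack below 0.004 m and z of nut in the frame of jack between 0.05 and 0.1705 m and angle between nut's own z axis and vertical below 0.052 rad and linear speed of nut below 0.01 m/s); the robot touches nothing.
It fails at once if A bystander was moved more than 30 mm (distance of any of hammer, spanner, coupler, tape, level, drill, spray, screws from where it was at the start of the episode above 0.03 m).
It also fails if it takes over 70 s, if anything falls off the work surface, if the arm or the gripper's body presses on something with over 40 N, if the wrist force passes 120 N, or if a joint passes its speed limit or range.

### The arm

A 6-joint arm with a two-finger parallel gripper is mounted at the origin on the work surface. World frame = base frame: x ahead of the robot, y to its left, z up, the work surface at z = 0. Lengths are in m, angles in degrees, forces in N, time in s.
With the tool pointing down it reaches from about 0.35 to 0.875 m from the base axis. Payload 4.2 kg.
Tool frame: the origin (TCP) lies midway between the tips of the shut fingers; the grasp point (between the pads) lies 19 mm behind it; y points along the fingers, z is the direction in which the jaws open and shut, and the axes are right-handed (so a half turn about y gives the same grasp; the last joint's range is limited). The gripper opens to 87 mm and grips with 3 to 60 N. Pads are 19 mm wide; open, the fingers measure 117 mm over their backs; the gripper's body (75 mm by 190 mm) begins 51 mm behind the grasp point.
Start: joints at [-55.027, 22.042, 0.453, 0, -68.411, -14.817], TCP at [0.215, -0.587, 0.223] pointing down, gripper open.
Joint ranges: [-179.83, 179.83], [-69.29, 118.12], [-61.27, 80.66], [-181.25, 117.63], [-171.15, -9.14], [-177.46, 177.46]. Speed limits (degrees/s): [159.86, 159.86, 180, 180, 180, 180].

### API

Orientations are given as [roll, pitch, yaw] about the fixed x, y, z axes, in that order (R = Rz(yaw) Ry(pitch) Rx(roll)).
In Python, from workcell import env gives the robot as it stands. The module is installed in compiled form; this text tells all that it offers. Calls block until the motion is done:
- env.goto(position, orientation): joint-space move of the TCP to a pose.
- env.move_straight(position, rotation=None, rate=0.15, force_limit=None): straight line of the TCP; rotation=None keeps the orientation; rate is the mean speed in m/s. With force_limit (N) it stops when the force on the tool has changed by that much, and returns True; else False.
- env.set_joints(angles): joint-space move.
- env.gripper_to(opening, grasp_force=None): opening from 0.0 (shut) to 1.0 (fully open); grasp_force is the grip in N (None keeps the last); returns when the fingers have stopped.
- env.dwell(seconds).
- env.inverse_kinematics(position, orientation): joint angles nearest the present ones, or None.
- env.read_state(): the state.
- env.grab_frame(name): name is "side" or "top" or "wrist"; returns a dict with "image" (400x640x3 uint8, blue, green, red), "fx", "fy", "cx", "cy" (pixels), "D" ([k1, k2, p1, p2, k3] as OpenCV has them; the pictures are not rectified), "position" and "orientation" of the camera in the world. Camera axes: x right, y up, looking along -z (the intrinsics and any distortion apply to the point x, -y, -z); pixel columns grow to the right and rows downward; lengths in m; the calibration is good to about 2 mm. A picture is of the moment at which its call begins. There is no depth.
A pose or a line that the arm cannot do raises env.Unreachable and nothing moves.
- env.close_job(): hands the job in, once; it reports no verdict.
Trained networks look in a picture, given as the dict that the camera call returned (one of the last four; its "shot" number tells which), for a name from the list of things; names that differ only in an ending like _2 or _b are one class to them, and where a whole thing is asked for, a point or a joint stands for the part that bears it (a point fixed in the world has none). Each returns a list of dicts, best first, with "score" (0 to 1); they miss things now and then, are a little off and sometimes report something else, mostly with a low value. They report only what shows in the picture. A call takes as long as a camera call.
- env.search_frame(picture, thing): "xyz" ([x, y, z] in m, in world coordinates, good to about 4 mm: the middle of the surface that is visible of it).
- env.trace(picture, thing): "mask" (400x640 bool, what is visible of it).
The state is a dict: "clock": time; "joint_positions": joint angles; "qvel": joint speeds; "joint_torque": joint torques, N m; "position": TCP position; "tool_rot": TCP orientation; "force": force on the tool from outside, world axes, zero at the start; "wrist_torque": the same for the moment, N m; "opening": opening from 0.0 (shut) to 1.0 (fully open).
Only numpy, scipy, OpenCV 4.12 (cv2) and the standard library are available. Lean on these libraries where they do the work, as an engineer would, in place of code of your own. Each camera call takes 0.05 s, during which the arm holds its last target. There are 200 camera calls.

## Working session

There is one attempt and no reset: what is moved stays moved. The work goes in short steps, each a Python script; the robot and the scene stay as the last script left them, time stands still between calls to the robot, and variables do not carry over. Pictures are saved under pics/ and viewed, about 8 in all and at most 12, crops included, and the job is handed in when it is done.

```bash
mkdir -p pics; cat > h.py <<'E'
from workcell import env
import numpy as np, cv2
from scipy.spatial.transform import Rotation as R
def save(p,n,crop=None):
    im=p["image"]
    if crop: x0,y0,x1,y1=crop; im=im[y0:y1,x0:x1]
    cv2.imwrite("pics/"+n,im)
def K(p): return np.array([[p["fx"],0,p["cx"]],[0,p["fy"],p["cy"]],[0,0,1.]])
def Rc(p):
    o=p["orientation"]; return R.from_euler('xyz',o,degrees=True).as_matrix()@np.diag([1,-1,-1])
def ray(p,uv):
    u=cv2.undistortPoints(np.array([[uv]],float),K(p),np.array(p["D"],float))[0,0]
    return np.array(p["position"]),Rc(p)@np.array([u[0],u[1],1])
def atz(p,uv,z):
    o,d=ray(p,uv); return o+d*(z-o[2])/d[2]
def proj(p,X):
    M=Rc(p).T; X=np.atleast_2d(np.array(X,float))
    return cv2.projectPoints(X,cv2.Rodrigues(M)[0],-M@np.array(p["position"]),K(p),np.array(p["D"],float))[0][:,0]
E
python3 - <<'E'
from h import *
for n in ("top","side"):
    p=env.grab_frame(n); save(p,n+"0.png"); print(n,p["position"],p["orientation"],p["fx"],p["D"])
    for t in ["nut","nut_ear","nut_thread","jack","jack_done","spindle_end","thread_start","hammer","spanner","coupler","tape","level","drill","spray","screws"]:
        print(t,[(np.round(d["xyz"],3).tolist(),round(d["score"],2)) for d in env.search_frame(p,t)][:3])
s=env.read_state();print(s)
E
```

```text
top [0.26271113 0.0384267  1.60326629] [ 1.22865340e+01 -4.52181950e-02 -9.26357335e+01] 456.4745411372746 [-0.0526257  0.         0.         0.         0.       ]
nut [([0.518, 0.004, 0.036], 0.87), ([0.521, -0.216, 0.007], 0.28)]
nut_ear [([0.52, 0.006, 0.037], 0.52)]
nut_thread [([0.517, 0.007, 0.036], 0.83)]
jack [([0.519, -0.216, 0.005], 0.74), ([0.503, 0.232, 0.008], 0.65)]
jack_done [([0.519, -0.215, 0.006], 0.66)]
spindle_end [([0.499, 0.228, 0.004], 0.61), ([0.519, 0.003, 0.041], 0.21)]
thread_start [([0.495, 0.226, 0.009], 0.64), ([0.732, 0.112, 0.028], 0.36)]
hammer [([0.732, 0.112, 0.027], 0.87)]
spanner [([0.336, 0.211, 0.008], 0.57)]
coupler [([0.728, -0.218, 0.108], 0.66), ([0.499, 0.231, 0.004], 0.55)]
tape [([0.406, 0.417, 0.035], 0.63)]
level [([0.795, 0.021, 0.047], 0.77)]
drill [([0.585, 0.436, 0.188], 0.68)]
spray [([0.596, -0.407, 0.176], 0.64)]
screws [([0.397, -0.398, 0.096], 0.78)]
side [0.47106741 1.14908275 0.84527262] [  58.66971442    0.99804513 -175.36425097] 410.75005898994704 [-0.05193475  0.          0.          0.          0.        ]
nut [([0.544, 0
[... 712 characters left out ...]
0.402, -0.385, 0.06], 0.97)]
{'clock': 1.6, 'joint_positions': array([-5.50278719e+01,  2.20425299e+01,  4.53044257e-01,  2.82499564e-03,
       -6.84098514e+01, -1.48180305e+01]), 'qvel': array([ 0.05537708, -0.01433414,  0.01224496, -0.00536129, -0.02987102,
       -0.0124588 ]), 'joint_torque': array([ 1.44033194e-03, -3.90467083e+01,  1.87621021e+01,  4.22445148e+00,
        1.55365822e-02, -1.35846389e-05]), 'position': array([ 0.21536819, -0.58671735,  0.2225513 ]), 'tool_rot': array([-9.00013127e+01,  2.36990166e-03,  2.01551370e+01]), 'force': array([ 1.18396182, -0.17886257,  0.38304904]), 'wrist_torque': array([-0.00854515, -0.01977669, -0.02257601]), 'opening': 0.9963959566315537}
```

View top.

View pics/top0.png

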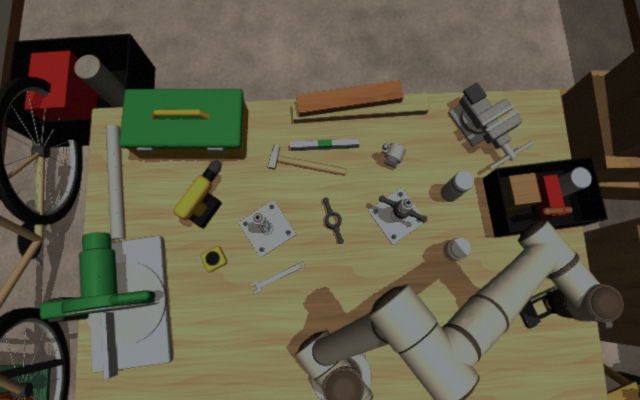

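View pics/side0.png

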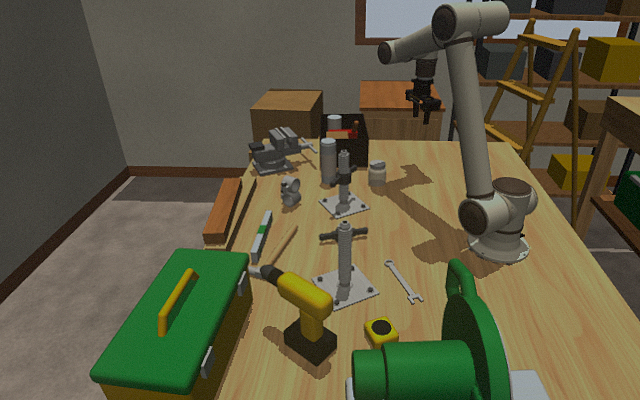

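```bash
cat >> h.py <<'E'
def down(yaw): return [-90,0,yaw]
E
python3 - <<'E'
from h import *
p=env.grab_frame("top"); 
m=env.trace(p,"nut")[0]; M=m["mask"]; ys,xs=np.nonzero(M)
P=np.array([atz(p,(x,y),0.03)[:2] for x,y in zip(xs,ys)]); c=P.mean(0); w,v=np.linalg.eigh(np.cov(P.T)); e=np.degrees(np.arctan2(v[1,1],v[0,1]))%180
print(len(P),c,e,np.ptp(P@v[:,1]))
env.move_straight([0.215,-0.587,0.40],rate=0.3)
for y in (e,e-180):
    print(y,env.inverse_kinematics([*c,0.3],down(y)))
yaw=e if e<90 else e-180
env.goto([c[0]-0.0,c[1],0.33],down(yaw))
q=env.grab_frame("wrist"); save(q,"w1.png"); print(q["position"],q["orientation"],q["fx"],q["D"],proj(q,[*c,0.044]))
for t in("nut","nut_ear","nut_thread"): print(t,[(np.round(d["xyz"],4),d["score"]) for d in env.search_frame(q,t)])
s=env.read_state(); print(s["clock"],s["position"],s["tool_rot"],s["joint_positions"])
E
```

```text
378 [ 0.51708884 -0.00125203] 17.356573857961507 0.16944366368841585
17.356573857961507 [ 1.78624692e+01  8.68243439e+00 -6.79546654e+00 -2.54444375e-14
 -7.45220991e+01 -9.05058954e+01]
-162.6434261420385 [ 1.78624692e+01  8.68243439e+00 -6.79546654e+00  2.54444375e-14
 -7.45220991e+01  8.94941046e+01]
[ 0.44851262 -0.02369308  0.49204817] [-1.52085900e+01  1.28146543e-02  1.07248059e+02] 310.31361026312936 [-0.0612537  0.         0.         0.         0.       ] [[320.22193534 170.81299492]]
nut [(array([0.5182, 0.0007, 0.0393]), 0.81)]
nut_ear [(array([ 0.5181, -0.0037,  0.0405]), 0.6)]
nut_thread [(array([ 0.5176, -0.0013,  0.0402]), 0.9)]
5.0 [ 0.51715883 -0.00175856  0.32999277] [-9.00034126e+01  1.52516841e-03  1.73042521e+01] [ 1.78059157e+01  7.97954061e+00 -3.45002016e+00  3.46784874e-03
 -7.85719942e+01 -9.05023507e+01]
```

View pics/w1.png

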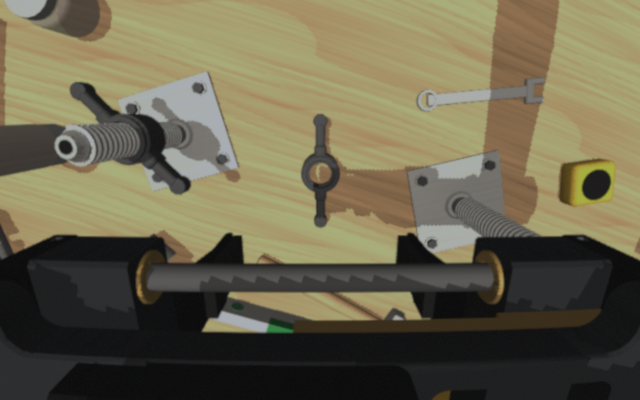

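```bash
python3 - <<'E'
from h import *
y=17.3; u=np.array([np.cos(np.radians(y)),np.sin(np.radians(y))])
c=np.array([.5173,-.0012])
env.goto([*(c+.066*u),0.08],down(y))
q=env.grab_frame("wrist"); pc=proj(q,[*c,.044])[0].astype(int); print(pc,q["position"])
np.save("q1.npy",q,allow_pickle=True)
im=q["image"][max(0,pc[1]-100):pc[1]+110,pc[0]-100:pc[0]+100]
a=cv2.resize(im,None,fx=2.5,fy=2.5,interpolation=cv2.INTER_CUBIC); cv2.imwrite("pics/n.png",np.clip(a.astype(float)*1.6,0,255))
print(max(0,pc[1]-100),pc[0]-100)
env.move_straight([*(c+.066*u),0.36],rate=.4)
j=np.array([.5,.23])
env.goto([*(j+.066*u),0.26],down(y))
q=env.grab_frame("wrist"); pc=proj(q,[*j,.232])[0].astype(int); print(pc,q["position"])
np.save("q2.npy",q,allow_pickle=True)
a=cv2.resize(q["image"][:300,pc[0]-150:pc[0]+150],None,fx=2,fy=2,interpolation=cv2.INTER_CUBIC); cv2.imwrite("pics/j.png",np.clip(a.astype(float)*1.3,0,255))
for t in("jack","spindle_end","thread_start"): print(t,[(np.round(d["xyz"],4),d["score"]) for d in env.search_frame(q,t)])
print(env.read_state()["clock"])
E
```

```text
[320 127] [ 0.5123725  -0.00335818  0.24312566]
27 220
[321 129] [0.49466503 0.22711963 0.42236131]
jack [(array([0.5009, 0.233 , 0.0037]), 0.96)]
spindle_end [(array([0.498 , 0.2331, 0.0065]), 0.79)]
thread_start [(array([0.5029, 0.2351, 0.0074]), 0.64)]
8.1[ WARN:0@2.501] global loadsave.cpp:1063 imwrite_ Unsupported depth image for selected encoder is fallbacked to CV_8U.
```

View pics/n.png

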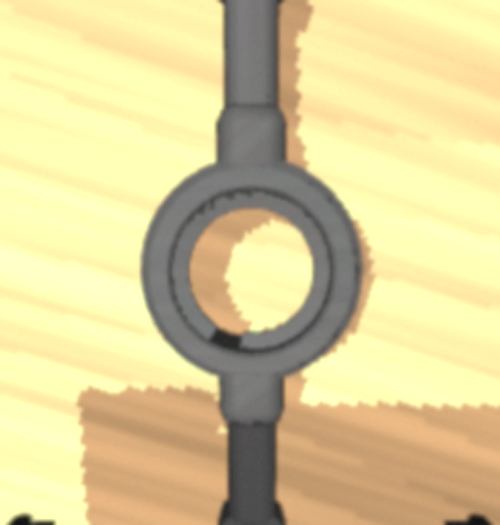

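View pics/j.png

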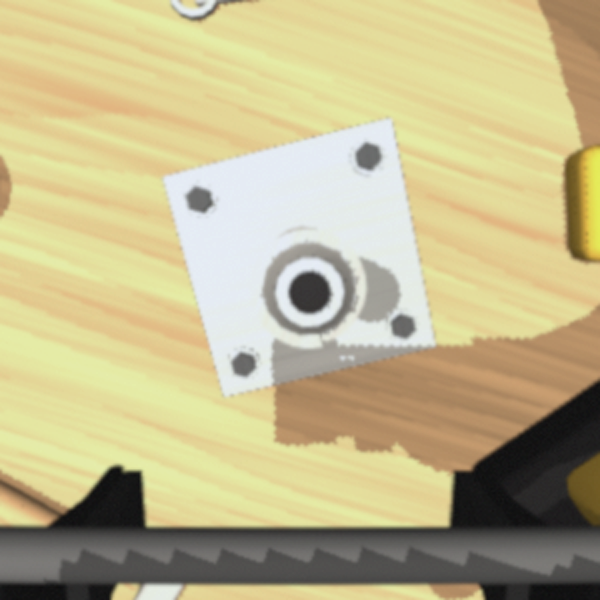

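```bash
python3 - <<'E'
from h import *
q=np.load("q2.npy",allow_pickle=True).item()
pc=proj(q,[.5,.23,.232])[0].astype(int); x0=pc[0]-150
P=np.array([atz(q,(x0+x/2,y/2),.006) for x,y in [(165,177),(392,118),(436,346),(223,397)]])[:,:2]
print(P.mean(0)); d=np.diff(np.vstack([P,P[0]]),axis=0); print(np.linalg.norm(d,axis=1),np.degrees(np.arctan2(d[:,1],d[:,0])))
g=q["image"].copy()
S=atz(q,(x0+310/2,290/2),.232); print("spindle",S)
c0=(x0+155,145)
im=q["image"][c0[1]-45:c0[1]+45,c0[0]-45:c0[0]+45]
a=cv2.resize(im,None,fx=6.5,fy=6.5,interpolation=cv2.INTER_CUBIC).astype(float)
cv2.imwrite("pics/jz.png",np.clip((a-60)*1.25,0,255).astype(np.uint8))
for r,z in((.0105,.232),(.015,.222),(.019,.222)):
  t=np.radians([0,90,180,270]); print(r,(proj(q,np.c_[S[0]+r*np.cos(t),S[1]+r*np.sin(t),z+0*t])-np.array(c0)+45)*6.5)
E
```

```text
[0.50827762 0.23603072]
[0.14789285 0.14851163 0.15002952 0.14861598] [ 120.98764213   30.86651155  -58.98009851 -149.9571856 ]
spindle [0.50778439 0.23525968 0.232     ]
0.0105 [[259.0316694  399.86209302]
 [399.45513231 326.17507028]
 [326.81471392 182.5216913 ]
 [184.65421305 258.69715762]]
0.015 [[245.22938432 429.75733386]
 [435.53826479 330.16149851]
 [337.23973173 134.24840205]
 [143.73654721 238.43014181]]
0.019 [[233.4346498  467.69340221]
 [473.91546916 342.31097578]
 [349.97502399  93.40743798]
 [104.37231244 226.1433226 ]]
```

View pics/jz.png

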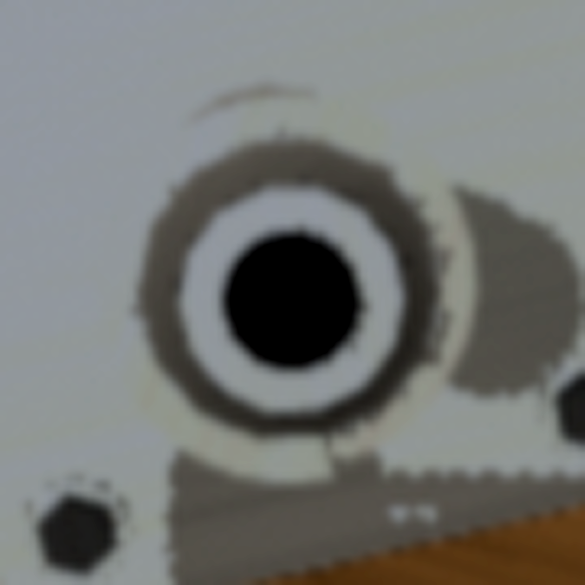

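```bash
cat >> h.py <<'E'
J=np.array([.508,.2355]); GZ=.010; JX=30.9
def st(msg=""):
    s=env.read_state(); print(msg,"t%.1f"%s["clock"],np.round(s["position"],4),"F",np.round(s["force"],1),"T",np.round(s["wrist_torque"],2),"op%.3f"%s["opening"],"j6 %.1f"%s["joint_positions"][5],"yaw %.1f"%s["tool_rot"][2]); return s
E
python3 - <<'E'
from h import *
q=np.load("q1.npy",allow_pickle=True).item()
n=atz(q,(320.4,134.2),.044)[:2]; print("nut",n)
y=17.3-180
env.goto([*n,.36],down(y)); env.goto([*n,.09],down(y)); st()
env.move_straight([*n,GZ],rate=.1,force_limit=15); st("low")
env.gripper_to(0.0,30); st("grip")
env.move_straight([*n,.30],rate=.3); st("up")
yp=JX-60-180
env.goto([*J,GZ+.255],down(yp)); env.dwell(.3); st("over")
p=env.grab_frame("wrist"); save(p,"w2.png")
E
```

```text
nut [ 5.21129286e-01 -9.77759610e-05]
 t12.1 [5.226e-01 3.000e-04 9.120e-02] F [-0.5 -0.3  0.8] T [-0.15  0.04 -0.03] op1.004 j6 89.5 yaw -162.7
low t13.0 [0.5218 0.     0.0106] F [ 0.7  0.3 -0.7] T [-0.08  0.08 -0.02] op0.999 j6 89.5 yaw -162.7
grip t13.7 [5.212e-01 1.000e-04 1.020e-02] F [-0.4  0.5  2. ] T [ 0.26  0.39 -0.01] op0.671 j6 89.5 yaw -162.7
up t14.8 [ 5.194e-01 -2.000e-04  2.970e-01] F [-0.8  0.8 -7.5] T [-0.1   0.17 -0.01] op0.670 j6 89.5 yaw -162.7
over t16.2 [0.5082 0.2349 0.2652] F [-0.4  0.1 -6.7] T [-0.07  0.2   0.02] op0.673 j6 19.5 yaw 150.8
```

View pics/w2.png

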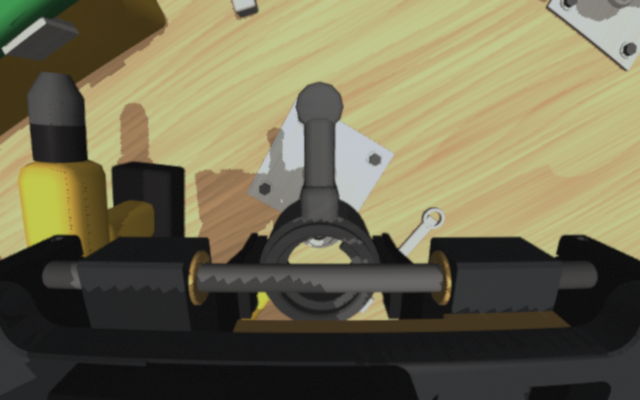

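```bash
python3 - <<'E'
from h import *
r=env.move_straight([*J,GZ+.205],rate=.05,force_limit=12); env.dwell(.2); st(r)
if not r:
    r=env.move_straight([*J,GZ+.193],rate=.03,force_limit=10); env.dwell(.2); st(r)
if not r:
    r=env.move_straight([*J,GZ+.182],rate=.02,force_limit=8); env.dwell(.2); st(r)
E
```

```text
False t17.6 [0.5082 0.2357 0.2154] F [-1.   0.5 -7. ] T [ 0.02  0.16 -0.02] op0.669 j6 19.4 yaw 150.9
False t18.4 [0.508  0.2355 0.2031] F [-0.4  0.5 -7.8] T [0.04 0.29 0.02] op0.677 j6 19.4 yaw 150.9
True t18.9 [0.5084 0.2358 0.1993] F [-0.6 -0.9  5.6] T [ 0.05  0.14 -0.08] op0.672 j6 19.4 yaw 150.9
```

```bash
python3 - <<'E'
from h import *
env.move_straight([*J,.2005],rate=.03); env.dwell(.15); st("raised")
for a in (-30,0,25): env.goto([*J,.2005],down(JX+a-180)); st(a)
env.dwell(.1)
r=env.move_straight([*J,GZ+.180],rate=.02,force_limit=9); env.dwell(.2); st(r)
p=env.grab_frame("side")
for t in("nut",): print([(np.round(d["xyz"],4),d["score"]) for d in env.search_frame(p,t)])
E
```

```text
raised t19.4 [0.5077 0.2353 0.1998] F [ 0.3  0.5 -4.3] T [ 0.08  0.15 -0.07] op0.672 j6 19.5 yaw 150.8
-30 t19.9 [0.5079 0.235  0.2003] F [ 0.5 -1.6 -2.9] T [-0.57  0.01 -0.06] op0.674 j6 49.3 yaw -179.2
0 t20.5 [0.5082 0.2354 0.2006] F [-0.2 -2.  -2.9] T [-0.71 -0.18 -0.07] op0.675 j6 79.3 yaw -149.3
25 t21.0 [0.5074 0.2354 0.1995] F [-0.1 -1.2 -7.6] T [-0.32  0.02 -0.01] op0.673 j6 104.3 yaw -124.3
True t21.7 [0.5082 0.2356 0.1937] F [-0.4  0.1  6.7] T [-0.07  0.18 -0.  ] op0.670 j6 104.4 yaw -124.1
[(array([0.5228, 0.2654, 0.2193]), 0.82)]
```

```bash
python3 - <<'E'
from h import *
env.gripper_to(0.9); env.dwell(.25); st("rel"); env.gripper_to(0.0,35); st("grip")
y0=JX+25-180; z0=.1942
for k in range(1,6):
    a=54*k
    env.goto([*J,z0-.008*a/360],down(y0-a)); s=st(a)
    if np.abs(s["force"]).max()>40 : print("STOP"); break
E
```

```text
rel t22.7 [0.506  0.2342 0.1905] F [ 0.1 -0.9 -0.4] T [-0.12  0.05 -0.04] op0.899 j6 104.4 yaw -124.2
grip t23.2 [0.5065 0.2339 0.1905] F [ 3.3 -2.3 -1.1] T [-0.71 -0.75  0.07] op0.672 j6 104.4 yaw -124.2
54 t24.1 [0.5062 0.2351 0.1911] F [-0.3 -0.7 -8.7] T [0.09 0.61 0.01] op0.674 j6 50.5 yaw -178.1
108 t25.0 [0.5069 0.2372 0.19  ] F [ -1.4   5.6 -12.1] T [1.68 0.8  0.06] op0.668 j6 -3.5 yaw 127.9
162 t25.9 [0.5089 0.2381 0.1889] F [  3.8   6.2 -15.8] T [ 1.94 -0.98  0.08] op0.672 j6 -57.5 yaw 73.9
216 t26.8 [0.5107 0.2372 0.1877] F [  9.7   1.9 -18.9] T [ 0.74 -3.07  0.12] op0.675 j6 -111.5 yaw 19.9
270 t27.7 [0.5107 0.2347 0.1865] F [ 13.6  -4.3 -18.7] T [-1.24 -3.69  0.11] op0.671 j6 -165.5 yaw -34.1
```

```bash
python3 - <<'E'
from h import *
env.gripper_to(0.9); env.dwell(.1); s=st("rel")
p0=s["position"]
env.move_straight([p0[0],p0[1],.27],rate=.25); 
y0=JX+25-180-270
p=env.grab_frame("side"); pc=proj(p,[*J,.2])[0].astype(int)
cv2.imwrite("pics/s3.png",cv2.resize(p["image"][pc[1]-50:pc[1]+60,pc[0]-60:pc[0]+60],None,fx=5,fy=5,interpolation=cv2.INTER_CUBIC))
for z in(.232,.2215,.1775,.006): print(z,(proj(p,[*J,z])[0]-pc+[60,50])*5)
for th in (30.9-245,30.9-65):
  t=np.radians(th); print(th,(proj(p,[J[0]+.086*np.cos(t),J[1]+.086*np.sin(t),.2025])[0]-pc+[60,50])*5)
st()
E
```

```text
rel t28.5 [0.508  0.2355 0.1883] F [ 0.3  0.1 -0.9] T [-0.07 -0.08 -0.02] op0.900 j6 -165.6 yaw -34.1
0.232 [303.77916959 205.7265263 ]
0.2215 [303.67514915 221.95133888]
0.1775 [303.2443183  288.20720033]
0.006 [301.64540819 522.07210109]
-214.1 [436.18358143 308.54532213]
-34.1 [181.28195364 197.76929378]
 t29.0 [0.5075 0.2354 0.2696] F [-0.5  0.6  0.4] T [-0.07  0.02  0.04] op0.899 j6 -165.6 yaw -34.1
```

View pics/s3.png

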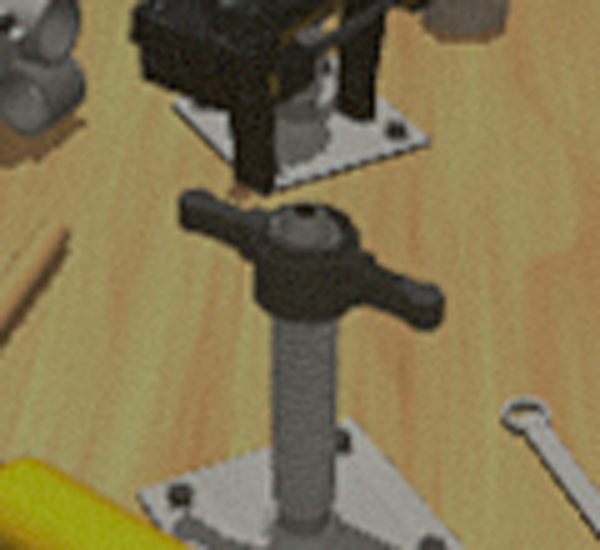

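```bash
cat >> h.py <<'E'
def stroke(done,total):
    """nut has been turned cw by done deg, gripper above it with j6 ~-165; regrip half a turn back and turn by total"""
    ys=JX+25-180-done+180; z=lambda a:.1835+.012-.008*(done+a)/360
    env.goto([*J,.27],down(ys)); st("above")
    env.move_straight([*J,z(0)],rate=.12,force_limit=12); env.dwell(.2)
    env.move_straight([*J,z(0)],rate=.05); env.gripper_to(0.0,35); st("grip")
    for a in np.linspace(0,total,int(np.ceil(total/60))+1)[1:]:
        env.goto([*J,z(a)],down(ys-a)); s=st(done+a)
        if np.abs(s["force"]).max()>40: print("STOP"); return
    env.gripper_to(0.9); env.dwell(.1); s=st("rel")
    env.move_straight([*J,.27],rate=.25)
E
python3 - <<'E'
from h import *
stroke(270,180)
E
```

```text
above t31.7 [0.508  0.2355 0.2699] F [-0.5 -0.8 -0.1] T [-0.05  0.16  0.03] op0.898 j6 14.4 yaw 145.9
grip t33.5 [0.5082 0.2357 0.1895] F [ 0.9  1.2 -0.6] T [ 0.24 -0.   -0.03] op0.672 j6 14.4 yaw 145.9
330.0 t34.4 [0.5075 0.2352 0.1881] F [-2.1 -0.1  0.5] T [-0.13  0.73  0.01] op0.674 j6 -45.5 yaw 85.9
390.0 t35.4 [0.5071 0.2348 0.1868] F [-4.5 -2.1  3.6] T [-0.42  1.5   0.08] op0.672 j6 -105.5 yaw 26.0
450.0 t36.4 [0.509  0.2364 0.1855] F [ 2.9  2.2 -1.9] T [ 0.37 -0.62  0.02] op0.673 j6 -165.5 yaw -34.0
rel t37.2 [0.508  0.2355 0.1855] F [0.2 0.7 0.1] T [-0.08 -0.04  0.03] op0.897 j6 -165.6 yaw -34.1
```

```bash
python3 - <<'E'
from h import *
stroke(450,180); stroke(630,130)
env.move_straight([J[0],J[1],.32],rate=.3)
p=env.grab_frame("side"); pc=proj(p,[*J,.2])[0].astype(int)
cv2.imwrite("pics/s4.png",cv2.resize(p["image"][pc[1]-50:pc[1]+60,pc[0]-60:pc[0]+60],None,fx=5,fy=5,interpolation=cv2.INTER_CUBIC))
for th in (30.9+25-760,30.9+205-760):
  t=np.radians(th); print(th,(proj(p,[J[0]+.086*np.cos(t),J[1]+.086*np.sin(t),.1916])[0]-pc+[60,50])*5)
t=np.radians(82); 
for z in (.1666,.1705,.1775): print(z,(proj(p,[J[0]+.029*np.cos(t),J[1]+.029*np.sin(t),z])[0]-pc+[60,50])*5)
st()
E
```

```text
above t37.9 [0.5076 0.2352 0.2687] F [ 1.   0.1 -0.4] T [-0.08 -0.01  0.  ] op0.900 j6 -165.6 yaw -34.1
grip t39.7 [0.5084 0.236  0.1855] F [ 1.9  1.3 -0.9] T [ 0.38 -0.42  0.  ] op0.669 j6 -165.6 yaw -34.1
510.0 t44.0 [0.5098 0.2376 0.1918] F [-8.8  4.6 26.4] T [ 0.9   2.76 -0.57] op0.671 j6 134.4 yaw -94.0
570.0 t45.0 [0.5098 0.2348 0.1905] F [-6.3 -4.7 27.9] T [-1.09  2.26  0.25] op0.669 j6 74.6 yaw -153.9
630.0 t46.0 [0.5105 0.2344 0.1892] F [-3.7 -5.1 26.1] T [-1.58  1.59  0.32] op0.676 j6 14.6 yaw 146.2
rel t46.8 [0.508  0.2355 0.1813] F [-0.7 -0.6  0.2] T [-0.06  0.17  0.01] op0.902 j6 14.4 yaw 145.9
above t47.5 [0.5075 0.2352 0.2687] F [-0.1  1.2  0.2] T [-0.06  0.1  -0.02] op0.903 j6 14.4 yaw 145.9
grip t49.4 [0.5081 0.2357 0.1815] F [-0.1  0.9 -0.5] T [0.2  0.08 0.04] op0.674 j6 14.4 yaw 145.9
673.3333333333334 t50.1 [0.5079 0.2361 0.1805] F [-1.   3.1 -0.3] T [ 0.96  0.52 -0.02] op0.676 j6 -28.8 yaw 102.6
716.6666666666666 t50.9 [0.5084 0.2361 0.1796] F [ 0.5  4.5 -1.3] T [ 1.21 -0.12 -0.03] op0.671 j6 -72.1 yaw 59.3
760.0 t51.6 [0.5091 0.2357 0.1786] F [ 4.6  4.  -3.2] T [ 0.9  -1.24 -0.01] op0.672 j6 -115.4 yaw 16.0
rel t52.4 [0.508  0.2355 0.1786] F [ 0.8 -0.1  0.3] T [0.01 0.05 0.  ] op0.901 j6 -115.6 yaw 15.9
-704.1 [147.97851536 287.6680443 ]
-524.1 [454.93049342 247.29227061]
0.1666 [293.30998122 335.68373958]
0.1705 [293.33055656 329.91655998]
0.1775 [293.36751542 319.51070804]
 t53.3 [0.5075 0.2354 0.3189] F [ 0.2 -0.2 -0.8] T [ 0.08  0.   -0.03] op0.902 j6 -115.6 yaw 15.9
```

View pics/s4.png

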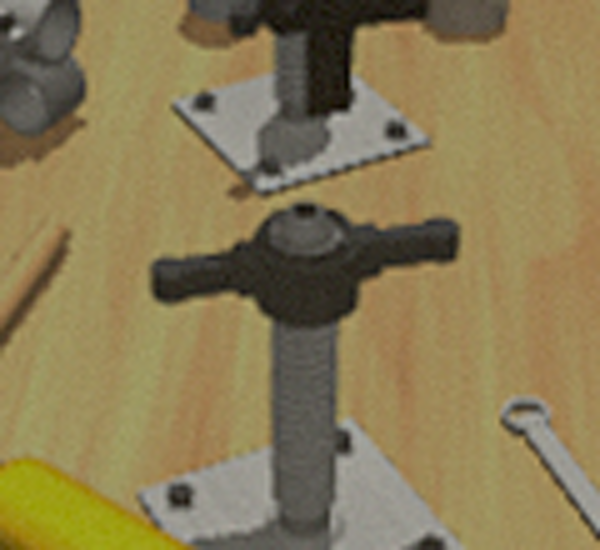

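```bash
python3 - <<'E'
from h import *
def q(z,j6):
    a=np.array(env.inverse_kinematics([*J,z],down(15.9)),float); a[5]=j6; return a
qs=[q(.235,92),q(.1866,92),q(.1837,-41),q(.1807,-174.5)]
assert max(np.ptp(np.array(qs)[:,i]) for i in range(5))<40, qs
env.set_joints(qs[0]); st("back")
env.set_joints(qs[1]); env.gripper_to(0.0,35); st("grip")
for a in qs[2:]:
    env.set_joints(a); s=st("turn")
    if np.abs(s["force"]).max()>45: print("HIGH"); break
env.gripper_to(0.85); st("rel")
E
```

```text
back t56.3 [0.508  0.2355 0.235 ] F [-0.4  0.4  0.7] T [-0.15  0.06 -0.03] op0.903 j6 92.0 yaw -136.6
grip t57.1 [0.5085 0.236  0.1879] F [-1.7  0.4  4.8] T [0.23 0.53 0.06] op0.670 j6 92.0 yaw -136.5
turn t59.1 [0.509  0.2355 0.1849] F [ 0.8 -0.8  4.8] T [-0.32 -0.12  0.09] op0.670 j6 -41.0 yaw 90.5
turn t61.1 [0.5085 0.2353 0.1819] F [-0.8 -1.4  6.8] T [-0.45  0.3   0.1 ] op0.673 j6 -174.5 yaw -43.0
rel t61.8 [0.5079 0.2355 0.1805] F [0.1 0.5 0.8] T [-0.11 -0.08  0.05] op0.854 j6 -174.5 yaw -43.0
```

```bash
python3 - <<'E'
from h import *
env.move_straight([*J,.235],rate=.3); st()
p=env.grab_frame("side"); pc=proj(p,[*J,.2])[0].astype(int)
cv2.imwrite("pics/s5.png",cv2.resize(p["image"][pc[1]-50:pc[1]+60,pc[0]-60:pc[0]+60],None,fx=5,fy=5,interpolation=cv2.INTER_CUBIC))
E=30.9+25-667
print("z, hub bottom, ear ends (round-end centre)")
for z in (.1667,.1687,.1707,.1727):
  t=np.radians([82,E,E+180]); r=[.029,.076,.076]; h=[0,.025,.025]
  print(z,np.round((proj(p,[[J[0]+r[i]*np.cos(t[i]),J[1]+r[i]*np.sin(t[i]),z+h[i]] for i in range(3)])-pc+[60,50])*5).tolist())
E
```

```text
t62.1 [0.5086 0.2361 0.2369] F [-0.4 -0.6 -0.6] T [-0.06  0.    0.05] op0.846 j6 -174.5 yaw -43.0
z, hub bottom, ear ends (round-end centre)
0.1667 [[293.0, 336.0], [345.0, 350.0], [266.0, 193.0]]
0.1687 [[293.0, 333.0], [345.0, 347.0], [266.0, 190.0]]
0.1707 [[293.0, 330.0], [345.0, 344.0], [266.0, 187.0]]
0.1727 [[293.0, 327.0], [345.0, 341.0], [266.0, 184.0]]
```

View pics/s5.png

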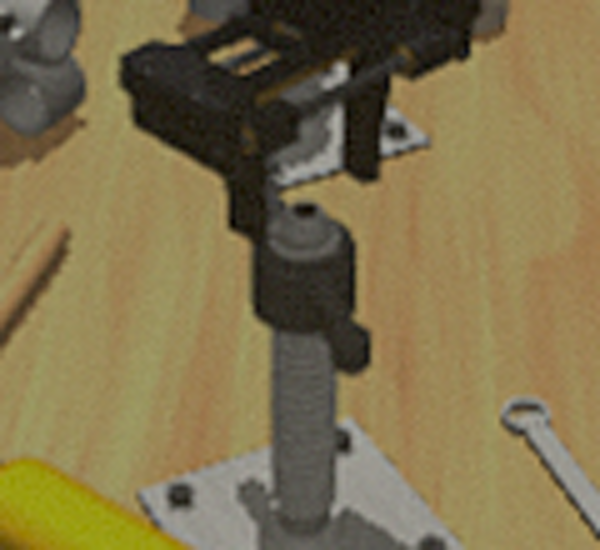

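```bash
python3 - <<'E'
from h import *
def q(z,j6):
    a=np.array(env.inverse_kinematics([*J,z],down(-43.0)),float); a[5]=j6; return a
q0,q1,q2,q3=q(.235,-20),q(.1807,-20),q(.1793,-85),q(.235,-85)
env.set_joints(q0); s=st("back")
if s["clock"]<64.9:
    env.set_joints(q1); env.gripper_to(0.0,35); s=st("grip")
    if s["clock"]<65.8: env.set_joints(q2)
    else: q3=q0
    env.gripper_to(0.8); st("rel")
    env.set_joints(q3)
p=env.grab_frame("side"); st("up")
env.close_job()
st("closed")
pc=proj(p,[*J,.2])[0].astype(int)
cv2.imwrite("pics/s6.png",cv2.resize(p["image"][pc[1]-50:pc[1]+60,pc[0]-60:pc[0]+60],None,fx=5,fy=5,interpolation=cv2.INTER_CUBIC))
E_=30.9+25-732; t=np.radians([82,E_,E_+180]); r=[.029,.076,.076]; h=[0,.025,.025]
print(np.round((proj(p,[[J[0]+r[i]*np.cos(t[i]),J[1]+r[i]*np.sin(t[i]),.1673+h[i]] for i in range(3)])-pc+[60,50])*5).tolist())
E
```

```text
back t64.4 [0.508  0.2354 0.2348] F [-0.8  0.3 -0.2] T [-0.    0.13 -0.03] op0.850 j6 -20.0 yaw 111.4
grip t65.2 [0.5087 0.236  0.1824] F [-1.7 -0.5  5.9] T [0.21 0.62 0.04] op0.672 j6 -20.0 yaw 111.5
rel t66.8 [0.5078 0.2354 0.179 ] F [-0.1  0.2 -0.1] T [0.02 0.05 0.  ] op0.796 j6 -85.0 yaw 46.5
up t67.2 [0.5078 0.2356 0.2352] F [ 0.6  0.6 -0.1] T [-0.04  0.07  0.02] op0.797 j6 -85.0 yaw 46.4
the job is handed in; nothing more can be done
the job is handed in; nothing more can be done
```

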